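# Hang a bin of stoppers on the louvred bench stand

### The arm

A 6-joint arm with a two-finger parallel gripper is mounted at the origin on the work surface. World frame = base frame: x ahead of the robot, y to its left, z up, the work surface at z = 0. Lengths are in m, angles in rad, forces in N, time in s.
With the tool pointing down it reaches from about 0.35 to 0.725 m from the base axis. Payload 6 kg.
Tool frame: the origin (TCP) lies at the very end of the fingers, on their centre line; the grasp point (between the pads) lies 19 mm behind it (arm.hold_point_z is the distance from the TCP to the grasp point, in m); z points along the fingers, y is the direction in which the jaws open and shut (so a half turn about z gives the same grasp; the last joint's range is limited). The gripper opens to 85 mm and grips with 20 to 120 N. Pads are 22 mm wide; open, the fingers measure 114 mm over their backs; the gripper's body (76 mm by 85 mm) begins 54 mm behind the grasp point. The pads swing forward as they close: fully open they stand 13 mm farther back than shut.
Start: joints at [1.434, 0.04, 0.085, 0, -1.615, -0.334], TCP at [0.272, 0.535, 0.231] pointing down, gripper open.
Joint ranges: [-2.56, 2.56], [-1.29, 2.01], [-1.08, 1.49], [-3.29, 1.98], [-2.81, -0.18], [-2.99, 2.99]. Speed limits (rad/s): [2.57, 2.57, 3.01, 3.14, 3.14, 3.14].

### API

Orientations are given as a unit quaternion [w, x, y, z].
In Python, from bench import arm gives the robot as it stands.
- The arm moves only by the tool servo_tool, never from a script. Its argument "steps" is a list of rows, each an object with "slide": the shift along the tool's x, y, z in mm, a list of three; "twist": the turn, a rotation vector about the tool's x, y, z in rad, a list of three. In form: [{"slide": [dx, dy, dz], "twist": [wx, wy, wz]}, ...]. A call has exactly 10 rows; each row shifts and turns the pose as measured when the row begins, along the tool's axes as they then stand; what a row does not reach is not made up. A row lasts 1/10 s, in which the tool goes at most 50 mm and 8.59 degrees, less where a joint would pass 70% of its speed; a pose out of reach is approached as far as the arm can. A call with a gripper value outside its range is refused whole. "hand" is the opening, from -1 (shut) to 1 (fully open), set as the call begins (left out, the last holds). The fingers move at their own pace and stop on an object; "squeeze" is the grip in N (left out, the last holds). Time passes only in rows, so rows that do not move let the fingers close, or fill a call up. It gives the time, the measured TCP pose, the force and the opening at its end, in the units of the state.
- arm.observe(): the state, without advancing time (a new reading comes with each control period).
- arm.get_image(name): name is "side" or "top" or "wrist"; returns the picture (400x640x3 uint8, blue, green, red); there is no depth.
- arm.camera_params(name): a dict with "vfov" (degrees; the focal length in pixels is half the picture's height over the tangent of half this angle, whatever the lens; pixels are square), "cx", "cy" (the principal point, pixels), "R" (3x3) and "t" (3): a world point X has camera coordinates R X + t; the wrist camera has in their place "hand_eye" (4x4, takes a point from camera to tool coordinates, whose origin is the TCP and whose axes are the flange's). Camera axes: x right, y down, z forward; pixel columns grow to the right and rows downward; lengths in m; the calibration is good to about 2 mm. A picture is of the moment at which its call begins: read the wrist's pose just before it. camera_params takes no time and is no camera call.
- arm.hand_in(): hands the job in, once; it reports no verdict.
The state is a dict: "time": time; "joints": joint angles; "qvel": joint speeds; "effort": joint torques, N m; "eef_pos": TCP position; "tcp_rot": TCP orientation; "ft_force": force on the tool from outside, world axes, zero at the start; "wrist_torque": the same for the moment, N m; "gripper_width": finger opening in m.
Only numpy, scipy, OpenCV 4.12 (cv2) and the standard library are available. Lean on these libraries where they do the work, as an engineer would, in place of code of your own. Each camera call takes 0.05 s, during which the arm holds its last target. There are 200 camera calls.

### The job

Take the open bin of rubber stoppers from the bench and hang it, upright and facing the same way as its two neighbours, on the top louvre of the stand, in the middle of the free bay between them. Ease its back gently against the louvre, lower it until the lip has caught and the louvre carries it, and only then let go. Do not force the stand, spill a stopper or disturb the glassware and the tray.

Things in the scene. Friction and masses are not known exactly. Their poses are not given: they have to be found in the camera images.
- bin_center (a point): Centre (half-way up) of the loose blue open bin on the bench: 64 wide (y), 110 deep (x), 60 mm high, walls 3 mm. x points to its back, -x to its low front, z up. Sides are full height from the back to 20 mm in front of the centre, then slope down to 36 mm: grip across the width, over the centre. Rear face 55 mm behind the centre, its lowest 10 mm chamfered. Bin 90 to 185 g, stoppers 14 g each.
- bin_lip (a point): Middle of the lower end of the bin's hanging lip (axes as the bin). Along the rear rim a 3 mm web, 60 mm wide, reaches 8 mm out behind the rear face; at its end hangs a lip 3 mm thick that ends here, 13 mm below the rim. The slot between rear face and lip is 5 mm wide, 10 mm deep, open below. The lip is to drop behind the louvre's edge, the web to rest on it.
- stand: Grey steel stand with an upright louvred panel 300 mm wide, fixed to the bench. Origin: on the bench, mid-width, under the panel's nominal front face. x points from the front through the panel to the rear (bins hang on its -x side), y along the louvres. The panel is bolted in slots: its face stands up to 12 mm in front of or behind the origin, unreported: find it by touch or by eye.
- louvre (a point): Nominal middle of the top louvre's upper edge, front face (axes as the stand): an upright edge 2 mm thick, 14 mm high, its front 14 mm before the panel, with a 12 mm pocket open above behind it. The real edge is up to 12 mm fore or aft of this point and up to 8 mm higher or lower. Two more such louvres follow 50 and 100 mm lower; the panel ends 15 mm above the top edge.
- bay (a point): Middle of the free bay at nominal louvre height, on the panel's nominal face (axes as the stand). The bay is 150 mm wide, between two like bins already hung, fixed, centred at y = +-107 mm, rims 3 mm above the louvre edge. A hung bin has the stand's axes, its centre 70 mm before the panel, 27 mm under the edge, and sags nose-down up to 5 degrees. The lip enters only if the rear face is within 3 mm of the edge.
- stopper0_center (a point): Centre of a black rubber stopper, 27 mm across the top, 24 mm high, standing loose in the bin.
- stopper1_center (a point): Centre of a second such stopper in the bin.
- stopper2_center (a point): Centre of a third such stopper in the bin.
- flask_center (a point): Centre (half-way up) of a conical glass flask, 84 mm across the foot, 130 mm high, standing on the bench; to be left alone.
- reagent_center (a point): Centre (half-way up) of an amber glass bottle with a blue cap, 68 mm across, 150 mm high, standing on the bench; to be left alone.
- tray_center (a point): Centre of a brown tray, 130 x 190 mm, 28 mm high, lying on the bench; to be left alone.

How it is judged:
On the way, in this order (a step that is already met when the one before it is completed fails the run):
1. the bin is lifted clear of the bench (height (world z) of bin_center above 0.075 m and contact force between the fingers and bin above 1 N), for 0.2 s.
2. the bin, still held, is in the free bay and borne on by the stand (x of bin_center in the frame of stand between -0.095 and -0.047 m and y of bin_center in the frame of stand between -0.025 and 0.025 m and z of bin_center in the frame of stand between 0.145 and 0.18 m and contact force between bin and stand above 0.5 N and contact force between the fingers and bin above 1 N), for 0.2 s.
At the end, for the whole second after the job is handed in: The bin, let go and at rest, hangs from the top louvre: centre within 25 mm of the bay's middle, 145 to 180 mm above the bench and 47 to 95 mm in front of the stand's origin; within 9 degrees of upright and of the stand's direction; all three stoppers in it (x of bin_center in the frame of stand between -0.095 and -0.047 m and y of bin_center in the frame of stand between -0.025 and 0.025 m and z of bin_center in the frame of stand between 0.145 and 0.18 m and contact force between bin and stand above 0.5 N and angle between bin_center's own z axis and vertical below 0.16 rad and angle between the x axis of bin and the x axis of stand, either way round below 0.17 rad and linear speed of bin below 0.02 m/s and distance between each of stopper0_center, stopper1_center, stopper2_center and bin_center below 0.062 m); the robot touches nothing.
It fails at once if the robot presses the bin against the stand with more than 20 N (contact force between bin and stand above 20 N and contact force between the fingers and bin above 10 N).
It fails at once if the robot itself pushes the stand or the hung bins with more than 10 N (contact force between any of the fingers, the arm and stand above 10 N).
It fails at once if the bin is dropped: it falls freely, out of the fingers, faster than 0.4 m/s (contact force between the fingers and bin below 0.05 N and linear speed of bin above 0.4 m/s).
It fails at once if the flask, the bottle or the tray is moved more than 20 mm (distance of any of flask_center, reagent_center, tray_center from where it was at the start of the episode above 0.02 m).
It also fails if it takes over 51 s, if anything falls off the work surface, if the arm or the gripper's body presses on something with over 40 N, if the wrist force passes 120 N, or if a joint passes its speed limit or range.

## Working session

There is one attempt and no reset: what is moved stays moved. The work goes in short steps, Python scripts to look and compute and a tool call to move; the robot and the scene stay as the last step left them, time stands still between calls to the robot, and variables do not carry over. Pictures are saved under pics/ and viewed, about 8 in all and at most 12, crops included, and the job is handed in when it is done.

Besides the shell and the picture viewer there is one more tool, called after ">>>" as name(argument=value, ...), one argument or row to a line, values as JSON. servo_tool: Moves the arm, as the interface text tells. Its arguments: {"type":"object","properties":{"steps":{"type":"array","items":{"type":"object","properties":{"slide":{"type":"array","items":{"type":"number"}},"twist":{"type":"array","items":{"type":"number"}}}}},"hand":{"type":"number"},"squeeze":{"type":"number"}},"required":["steps"]}

```bash
ls; mkdir -p pics
python3 - <<'E'
from bench import arm
import cv2,numpy as np
o=arm.observe();print(o)
for n in("side","top","wrist"):
    cv2.imwrite(f"pics/{n}0.png",arm.get_image(n));print(n,arm.camera_params(n))
E
```

```text
pics
{'time': 0.0, 'joints': array([ 1.43366053e+00,  4.08365689e-02,  8.37726046e-02, -4.71762789e-04,
       -1.61551719e+00, -3.33690005e-01]), 'qvel': array([ 0.00057751,  0.00095337, -0.00017114,  0.00026764,  0.00073275,
       -0.00131458]), 'effort': array([ 2.84669486e-04, -3.68205428e+01,  3.47420418e+01,  6.93220362e+00,
       -5.36003849e-03, -3.25121221e-05]), 'eef_pos': array([0.27195147, 0.53444289, 0.23024224]), 'tcp_rot': array([ 9.11230750e-04,  9.72420113e-01, -2.33234369e-01, -1.46954944e-04]), 'ft_force': array([ 0.4948161 ,  0.1851891 , -0.31821724]), 'wrist_torque': array([-0.02356143, -0.0209346 , -0.04971702]), 'gripper_width': 0.08522322142265783}
side {'vfov': 57.1486876214588, 'cx': 320.82185449490925, 'cy': 189.04684184479677, 'R': array([[ 0.90397179, -0.42730655, -0.01562424],
       [-0.32498864, -0.66285279, -0.67454323],
       [ 0.27788017,  0.61484575, -0.73806999]]), 't': array([-0.54717181,  0.23768241,  0.83784299])}
top {'vfov': 44.18431423674416, 'cx': 314.80887893235064, 'cy': 201.82462469694798, 'R': array([[-0.01469358, -0.99981184,  0.01266417],
       [-0.9898933 ,  0.0127588 , -0.14123906],
       [ 0.1410509 , -0.01461149, -0.98989451]]), 't': array([-0.04878536,  0.61083333,  1.25187619])}
wrist {'vfov': 64.13403374753669, 'cx': 315.3374876836785, 'cy': 202.95526485377653, 'hand_eye': array([[-6.46716382e-04, -9.64207861e-01, -2.65146718e-01,
         6.70258845e-02],
       [ 9.99999747e-01, -7.02553169e-04,  1.15751274e-04,
        -6.86764353e-05],
       [-2.97887956e-04, -2.65146576e-01,  9.64208071e-01,
        -1.42657728e-01],
       [ 0.00000000e+00,  0.00000000e+00,  0.00000000e+00,
         1.00000000e+00]])}
```

View pics/top0.png

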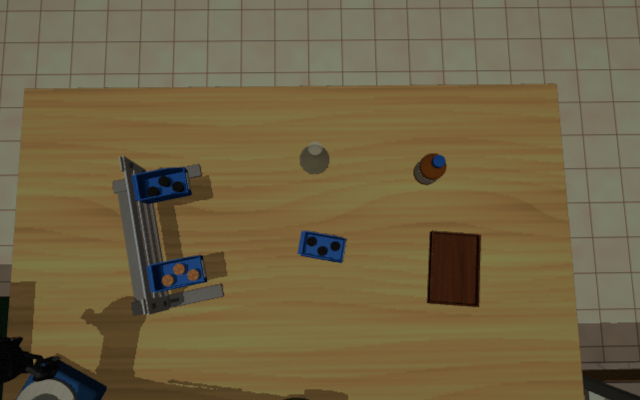

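View pics/side0.png

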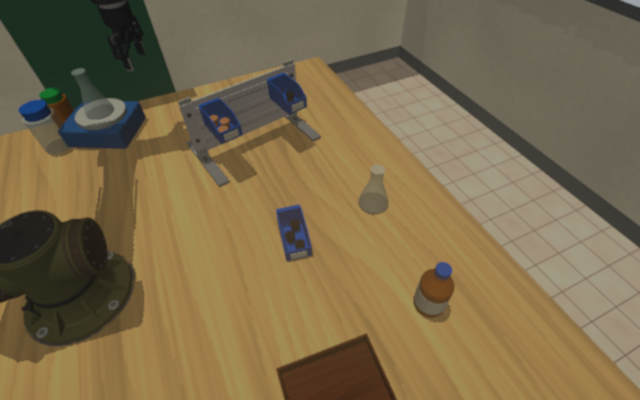

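```bash
cat > h.py <<'E'
import numpy as np,cv2
from bench import arm
from scipy.spatial.transform import Rotation as Ro
def cam(n,o=None):
    p=arm.camera_params(n);f=200/np.tan(np.radians(p['vfov']/2))
    if n=='wrist':
        q=o['tcp_rot'];T=np.eye(4);T[:3,:3]=Ro.from_quat([*q[1:],q[0]]).as_matrix();T[:3,3]=o['eef_pos']
        M=np.linalg.inv(T@p['hand_eye']);R,t=M[:3,:3],M[:3,3]
    else: R,t=np.array(p['R']),np.array(p['t'])
    return f,p['cx'],p['cy'],R,t
def ray(c,u):
    f,cx,cy,R,t=c;d=R.T@np.array([(u[0]-cx)/f,(u[1]-cy)/f,1.]);return -R.T@t,d/np.linalg.norm(d)
def onz(c,u,z):
    o,d=ray(c,u);return o+d*(z-o[2])/d[2]
def proj(c,X):
    f,cx,cy,R,t=c;x=R@np.array(X)+t;return np.array([cx+f*x[0]/x[2],cy+f*x[1]/x[2]])
def tri(c1,u1,c2,u2):
    o1,d1=ray(c1,u1);o2,d2=ray(c2,u2)
    s=np.linalg.lstsq(np.c_[d1,-d2],o2-o1,rcond=None)[0];a,b=o1+s[0]*d1,o2+s[1]*d2
    return (a+b)/2,np.linalg.norm(a-b)
def blue(im):
    h=cv2.cvtColor(im,cv2.COLOR_BGR2HSV);return cv2.inRange(h,(105,130,40),(125,255,255))
E
python3 - <<'E'
from h import *
for n in("top","side"):
    im=cv2.imread(f"pics/{n}0.png");c=cam(n)
    for k in cv2.findContours(blue(im),0,2)[0]:
        if cv2.contourArea(k)<150: continue
        b=cv2.boxPoints(cv2.minAreaRect(k));print(n,cv2.contourArea(k),b.round(1).tolist())
        if n=="top":
            for z in(.06,.193): print(z,[onz(c,q,z)[:2].round(3).tolist() for q in b])
im=cv2.imread("pics/top0.png");s=cv2.imread("pics/side0.png")
a=cv2.resize(im[140:320,100:240],None,fx=2.8,fy=2.8,interpolation=2)
b=cv2.resize(s[55:195,170:330],None,fx=2.5,fy=2.5,interpolation=2)
H=max(len(a),len(b))
pad=lambda x:cv2.copyMakeBorder(x,0,H-len(x),0,0,0)
cv2.imwrite("pics/c1.png",np.clip(np.hstack([pad(a),pad(b)])*1.5,0,255).astype('uint8'));print(a.shape,b.shape)
E
```

```text
top 340.0 [[51.099998474121094, 379.79998779296875], [59.400001525878906, 368.29998779296875], [95.5, 394.1000061035156], [87.30000305175781, 405.6000061035156]]
0.06 [[0.175, 0.596], [0.202, 0.578], [0.14, 0.486], [0.113, 0.505]]
0.193 [[0.202, 0.53], [0.226, 0.513], [0.17, 0.431], [0.146, 0.448]]
top 1452.5 [[144.6999969482422, 265.0], [199.6999969482422, 254.39999389648438], [205.10000610351562, 282.5], [150.1999969482422, 293.1000061035156]]
0.06 [[0.451, 0.377], [0.476, 0.239], [0.405, 0.224], [0.381, 0.361]]
0.193 [[0.449, 0.333], [0.471, 0.209], [0.408, 0.196], [0.386, 0.319]]
top 1017.5 [[297.3999938964844, 254.3000030517578], [301.79998779296875, 230.0], [345.5, 237.89999389648438], [341.0, 262.29998779296875]]
0.06 [[0.473, -0.01], [0.535, -0.022], [0.513, -0.134], [0.451, -0.122]]
0.193 [[0.468, -0.013], [0.524, -0.024], [0.504, -0.124], [0.449, -0.113]]
top 1383.0 [[130.60000610351562, 173.8000030517578], [184.10000610351562, 165.10000610351562], [188.60000610351562, 192.6999969482422], [135.10000610351562, 201.39999389648438]]
0.06 [[0.688, 0.422], [0.709, 0.283], [0.636, 0.27], [0.615, 0.407]]
0.193 [[0.66, 0.373], [0.68, 0.25], [0.614, 0.238], [0.595, 0.36]]
side 256.5 [[53.400001525878906, 122.69999694824219], [81.30000305175781, 103.0999984741211], [101.5, 131.6999969482422], [73.5999984741211, 151.3000030517578]]
side 424.0 [[17.200000762939453, 107.4000015258789], [41.20000076293945, 95.4000015258789], [50.20000076293945, 113.4000015258789], [26.200000762939453, 125.4000015258789]]
(504, 392, 3) (350, 400, 3)
```

View pics/c1.png

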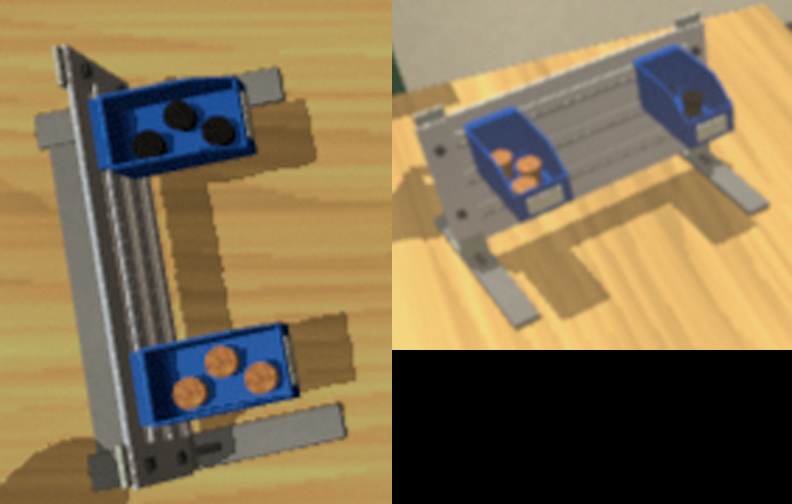

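>>> servo_tool(
  steps=[
    {"slide":[0,0,-10],"twist":[0,0,0.13]},
    {"slide":[0,0,-10],"twist":[0,0,0.13]},
    {"slide":[0,0,-10],"twist":[0,0,0.13]},
    {"slide":[0,0,-10],"twist":[0,0,0.13]},
    {"slide":[0,0,-10],"twist":[0,0,0.13]},
    {"slide":[0,0,-10],"twist":[0,0,0.13]},
    {"slide":[0,0,-10],"twist":[0,0,0.13]},
    {"slide":[0,0,-10],"twist":[0,0,0.13]},
    {"slide":[0,0,-10],"twist":[0,0,0.13]},
    {"slide":[0,0,-10],"twist":[0,0,0.13]},
  ],
  hand=1,
  squeeze=40,
)

```text
time: 1.15
eef_pos: [0.2711, 0.5338, 0.3277]
tcp_rot: [-0.006, -0.613, 0.79, -0.003]
ft_force: [0.6, -0.4, 0.4]
gripper_width: 0.0853
```

```bash
cat >> h.py <<'E'
def go(P,yaw_tool=None):
    """delta to world point P (TCP) in tool mm, and twist to down pose with tool-x yaw"""
    o=arm.observe();q=o['tcp_rot'];R=Ro.from_quat([*q[1:],q[0]])
    print('t',round(o['time'],2),'tcp',o['eef_pos'].round(4),'F',o['ft_force'].round(2),'w',round(o['gripper_width'],4))
    print('slide',(R.inv().apply(np.array(P)-o['eef_pos'])*1000).round(1))
    if yaw_tool is not None:
        G=Ro.from_euler('z',yaw_tool)*Ro.from_euler('x',np.pi)
        print('twist',(R.inv()*G).as_rotvec().round(4))
E
python3 -c "
from h import *
go([.492,-.078,.2],-1.765)"
```

```text
t 1.15 tcp [0.2711 0.5338 0.3277] F [ 0.62 -0.36  0.37] w 0.0853
slide [ 536.1 -366.2  133.9]
twist [ 0.0021 -0.0126 -0.0568]
```

>>> servo_tool(
  steps=[
    {"slide":[40,-27,0],"twist":[0,0,-0.03]},
    {"slide":[40,-27,0],"twist":[0,0,-0.02]},
    {"slide":[40,-27,0]},
    {"slide":[40,-27,0]},
    {"slide":[40,-27,0]},
    {"slide":[40,-27,0]},
    {"slide":[40,-27,0]},
    {"slide":[40,-27,0]},
    {"slide":[40,-27,0]},
    {"slide":[40,-27,0]},
  ],
)

```text
invalid input at $.steps[2]: expected keys slide, twist
```

```bash
python3 -c "
from h import *
go([.492,-.078,.2],-1.765)"
```

```text
t 1.15 tcp [0.2711 0.5338 0.3277] F [ 0.62 -0.36  0.37] w 0.0853
slide [ 536.1 -366.2  133.9]
twist [ 0.0021 -0.0126 -0.0568]
```

>>> servo_tool(
  steps=[
    {"slide":[40,-27,0],"twist":[0,0,-0.03]},
    {"slide":[40,-27,0],"twist":[0,0,-0.02]},
    {"slide":[40,-27,0],"twist":[0,0,0]},
    {"slide":[40,-27,0],"twist":[0,0,0]},
    {"slide":[40,-27,0],"twist":[0,0,0]},
    {"slide":[40,-27,0],"twist":[0,0,0]},
    {"slide":[40,-27,0],"twist":[0,0,0]},
    {"slide":[40,-27,0],"twist":[0,0,0]},
    {"slide":[40,-27,0],"twist":[0,0,0]},
    {"slide":[40,-27,0],"twist":[0,0,0]},
  ],
)

```text
time: 2.15
eef_pos: [0.4538, 0.0754, 0.3293]
tcp_rot: [-0.008, -0.636, 0.772, -0.005]
ft_force: [0.9, 0.3, 0.6]
gripper_width: 0.0854
```

```bash
python3 -c "
from h import *
go([.492,-.078,.2],-1.765)"
```

```text
t 2.15 tcp [0.4538 0.0754 0.3293] F [0.92 0.31 0.61] w 0.0854
slide [140.7 -67.3 131.7]
twist [ 0.0032 -0.0189  0.0012]
```

>>> servo_tool(
  steps=[
    {"slide":[28,-13,26],"twist":[0,-0.01,0]},
    {"slide":[28,-13,26],"twist":[0,-0.009,0]},
    {"slide":[28,-13,26],"twist":[0,0,0]},
    {"slide":[28,-13,26],"twist":[0,0,0]},
    {"slide":[28,-13,26],"twist":[0,0,0]},
    {"slide":[0,0,0],"twist":[0,0,0]},
    {"slide":[0,0,0],"twist":[0,0,0]},
    {"slide":[0,0,0],"twist":[0,0,0]},
    {"slide":[0,0,0],"twist":[0,0,0]},
    {"slide":[0,0,0],"twist":[0,0,0]},
  ],
)

```text
time: 3.15
eef_pos: [0.491, -0.0855, 0.1957]
tcp_rot: [0.001, -0.633, 0.774, 0.002]
ft_force: [0.4, 0.3, -1.0]
gripper_width: 0.0854
```

Run:
```python
from h import *
go([.492,-.078,.2],-1.765)
o=arm.observe();im=arm.get_image("wrist");cv2.imwrite("pics/w1.png",im);c=cam('wrist',o)
for k in cv2.findContours(blue(im),0,2)[0]:
    if cv2.contourArea(k)<800: continue
    b=cv2.boxPoints(cv2.minAreaRect(k));print(cv2.contourArea(k),b.round().tolist())
    for z in(.036,.06): print(z,[onz(c,q,z)[:2].round(3).tolist() for q in b])
```

```text
t 3.15 tcp [ 0.491  -0.0855  0.1957] F [ 0.37  0.29 -0.99] w 0.0854
slide [-7.5  0.5 -4.2]
twist [ 0.0017  0.0035 -0.0058]
8582.0 [[276.0, 137.0], [347.0, 136.0], [350.0, 264.0], [279.0, 265.0]]
0.036 [[0.517, -0.139], [0.452, -0.127], [0.472, 0.002], [0.545, -0.011]]
0.06 [[0.514, -0.14], [0.454, -0.129], [0.473, -0.01], [0.539, -0.022]]
```

View pics/w1.png

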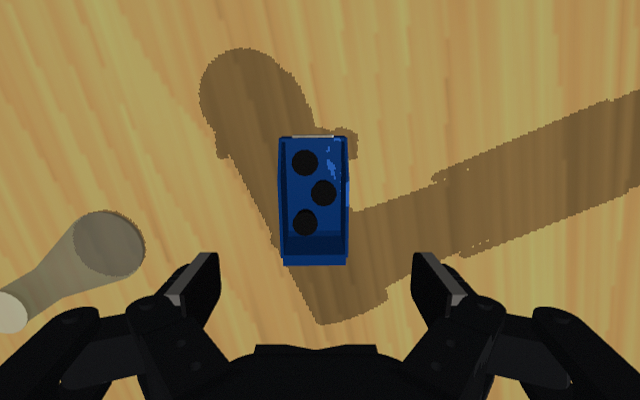

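```bash
python3 -c "
from h import *
go([.494,-.078,.025],-1.757)"
```

```text
t 3.2 tcp [ 0.491  -0.0855  0.1959] F [ 0.68  0.02 -0.3 ] w 0.0855
slide [ -7.3  -1.7 170.9]
twist [ 0.0013  0.0035 -0.0137]
```

>>> servo_tool(
  steps=[
    {"slide":[-4,-1,10],"twist":[0,0.003,-0.007]},
    {"slide":[-4,-1,15],"twist":[0,0,-0.006]},
    {"slide":[0,0,20],"twist":[0,0,0]},
    {"slide":[0,0,20],"twist":[0,0,0]},
    {"slide":[0,0,20],"twist":[0,0,0]},
    {"slide":[0,0,20],"twist":[0,0,0]},
    {"slide":[0,0,10],"twist":[0,0,0]},
    {"slide":[0,0,0],"twist":[0,0,0]},
    {"slide":[0,0,0],"twist":[0,0,0]},
    {"slide":[0,0,0],"twist":[0,0,0]},
  ],
)

```text
time: 4.2
eef_pos: [0.4939, -0.0734, 0.0707]
tcp_rot: [-0.001, -0.641, 0.768, 0.001]
ft_force: [0.7, 0.4, 0.9]
gripper_width: 0.0855
```

```bash
python3 -c "
from h import *
go([.494,-.078,.025],-1.757)"
```

```text
t 4.2 tcp [ 0.4939 -0.0734  0.0707] F [0.69 0.36 0.86] w 0.0855
slide [ 4.6 -1.  45.7]
twist [0.0032 0.0008 0.0069]
```

>>> servo_tool(
  steps=[
    {"slide":[3,-1,8],"twist":[0,0,0.007]},
    {"slide":[2,0,12],"twist":[0,0,0]},
    {"slide":[0,0,12],"twist":[0,0,0]},
    {"slide":[0,0,8],"twist":[0,0,0]},
    {"slide":[0,0,4],"twist":[0,0,0]},
    {"slide":[0,0,2],"twist":[0,0,0]},
    {"slide":[0,0,0],"twist":[0,0,0]},
    {"slide":[0,0,0],"twist":[0,0,0]},
    {"slide":[0,0,0],"twist":[0,0,0]},
    {"slide":[0,0,0],"twist":[0,0,0]},
  ],
)

```text
time: 5.2
eef_pos: [0.4953, -0.0788, 0.0228]
tcp_rot: [0.001, -0.638, 0.77, 0.0]
ft_force: [-0.4, 0.6, -0.6]
gripper_width: 0.0854
```

```bash
python3 -c "
from h import *
go([.494,-.078,.025],-1.757)"
```

```text
t 5.2 tcp [ 0.4953 -0.0788  0.0228] F [-0.39  0.64 -0.63] w 0.0854
slide [-0.6  1.5 -2.2]
twist [-0.0005  0.0018 -0.0008]
```

>>> servo_tool(
  steps=[
    {"slide":[0,0,0],"twist":[0,0,0]},
    {"slide":[0,0,0],"twist":[0,0,0]},
    {"slide":[0,0,0],"twist":[0,0,0]},
    {"slide":[0,0,0],"twist":[0,0,0]},
    {"slide":[0,0,0],"twist":[0,0,0]},
    {"slide":[0,0,0],"twist":[0,0,0]},
    {"slide":[0,0,0],"twist":[0,0,0]},
    {"slide":[0,0,0],"twist":[0,0,0]},
    {"slide":[0,0,0],"twist":[0,0,0]},
    {"slide":[0,0,0],"twist":[0,0,0]},
  ],
  hand=-1,
  squeeze=30,
)

```text
time: 6.2
eef_pos: [0.4957, -0.0787, 0.0234]
tcp_rot: [0.001, -0.638, 0.77, 0.0]
ft_force: [-0.4, 0.1, -0.0]
gripper_width: 0.0637
```

```bash
python3 -c "
from h import *
go([.494,-.078,.025],-1.757)"
```

```text
t 6.2 tcp [ 0.4957 -0.0787  0.0234] F [-0.36  0.06 -0.02] w 0.0637
slide [-0.4  1.8 -1.6]
twist [-0.0014  0.0023 -0.0008]
```

>>> servo_tool(
  steps=[
    {"slide":[0,0,-5],"twist":[0,0,0]},
    {"slide":[0,0,-10],"twist":[0,0,0]},
    {"slide":[0,0,-18],"twist":[0,0,0]},
    {"slide":[0,0,-23],"twist":[0,0,0]},
    {"slide":[0,0,-25],"twist":[0,0,0]},
    {"slide":[0,0,-25],"twist":[0,0,0]},
    {"slide":[0,0,-25],"twist":[0,0,0]},
    {"slide":[0,0,-20],"twist":[0,0,0]},
    {"slide":[0,0,-14],"twist":[0,0,0]},
    {"slide":[0,0,-7],"twist":[0,0,0]},
  ],
)

```text
time: 7.2
eef_pos: [0.4935, -0.0796, 0.2057]
tcp_rot: [0.001, -0.638, 0.77, 0.001]
ft_force: [0.2, 0.2, -1.5]
gripper_width: 0.0634
```

```bash
python3 -c "
from h import *
go([.55,.205,.20],-1.381)"
```

```text
t 7.2 tcp [ 0.4935 -0.0796  0.2057] F [ 0.24  0.18 -1.53] w 0.0634
slide [-290.1   -2.5    6.2]
twist [ 3.000e-04  2.000e-03 -3.771e-01]
```

>>> servo_tool(
  steps=[
    {"slide":[-12,0,0],"twist":[0,0,-0.02]},
    {"slide":[-24,-1,0],"twist":[0,0,-0.03]},
    {"slide":[-34,-2,0],"twist":[0,0,-0.045]},
    {"slide":[-38,-4,1],"twist":[0,0,-0.055]},
    {"slide":[-38,-6,1],"twist":[0,0,-0.055]},
    {"slide":[-38,-8,1],"twist":[0,0,-0.055]},
    {"slide":[-36,-9,1],"twist":[0,0,-0.05]},
    {"slide":[-28,-8,1],"twist":[0,0,-0.04]},
    {"slide":[-18,-6,1],"twist":[0,0,-0.02]},
    {"slide":[-8,-3,0],"twist":[0,0,-0.007]},
  ],
)

```text
time: 8.2
eef_pos: [0.5402, 0.2095, 0.1902]
tcp_rot: [0.005, 0.777, -0.629, -0.004]
ft_force: [0.7, -0.4, -2.1]
gripper_width: 0.0639
```

Run:
```python
from h import *
go([.542,.245,.19],-1.381)
o=arm.observe();im=arm.get_image("wrist");cv2.imwrite("pics/w2.png",im)
for n in("side","top"):cv2.imwrite(f"pics/{n}2.png",arm.get_image(n))
print(arm.observe()['eef_pos'])
np.save('o2.npy',np.r_[o['eef_pos'],o['tcp_rot']])
```

```text
t 8.2 tcp [0.5402 0.2095 0.1902] F [ 0.7  -0.44 -2.13] w 0.0639
slide [-34.4  -9.2   0.1]
twist [0.0134 0.0004 0.0194]
[0.54054056 0.20767639 0.19120112]
```

View pics/w2.png

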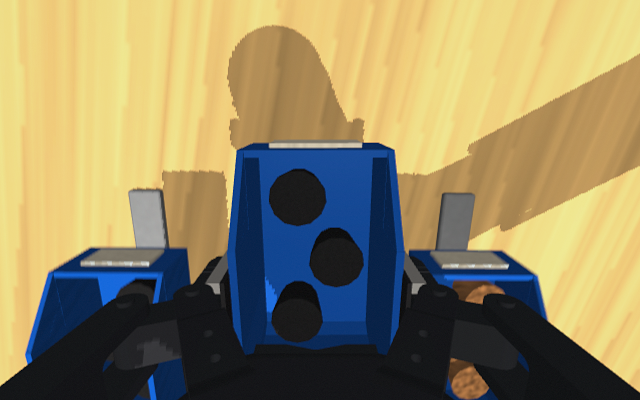

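Run:
```python
from h import *
T,S=cam('top'),cam('side')
cr=lambda x,y:(100+x/2.8,140+y/2.8); cs=lambda x,y:(170+(x-392)/2.5,55+y/2.5)
for n,a,b in[("oBL",cr(147,426),cs(468,118)),("oBR",cr(131,352),cs(515,108)),("kBL",cr(107,168),cs(636,58)),("kBR",cr(91,100),cs(682,45)),("panA",cr(131,486),cs(420,125)),("oFR",cr(287,326),cs(572,183)),("kFL",cr(250,155),cs(687,143)) ]:
    X,e=tri(T,a,S,b);print(n,X.round(4),'gap',round(e,4))
d=np.load('o2.npy');c=cam('wrist',dict(eef_pos=d[:3],tcp_rot=d[3:]))
ax=Ro.from_euler('z',100.9,degrees=True).as_matrix()
for z in(.16,.165,.17):
    P=[onz(c,u,z) for u in((88,250),(163,249),(433,252),(504,251),(188,248),(410,250))]
    L=(P[0]+P[1])/2;Rr=(P[2]+P[3])/2;v=L-Rr
    print(z,L.round(4),Rr.round(4),'mid',((L+Rr)/2).round(4),'sep',np.linalg.norm(v).round(4),'yaw',np.degrees(np.arctan2(v[1],v[0])).round(2),'bay',np.linalg.norm(P[4]-P[5]).round(4), ((P[4]+P[5])/2).round(4))
# held bin rim/front check
for z in(.2,):print([onz(c,u,.1975+.006).round(4) for u in((238,150),(396,150))])
```

```text
oBL [0.3925 0.3101 0.2038] gap 0.0085
oBR [0.4487 0.3302 0.188 ] gap 0.0029
kBL [0.5999 0.3512 0.1982] gap 0.0048
kBR [0.6613 0.369  0.1892] gap 0.0099
panA [0.3445 0.3218 0.2027] gap 0.006
oFR [0.4708 0.2095 0.1594] gap 0.0066
kFL [0.6183 0.2487 0.1385] gap 0.0039
0.16 [0.6458 0.2401 0.16  ] [0.4492 0.201  0.16  ] mid [0.5475 0.2206 0.16  ] sep 0.2005 yaw 11.23 bay 0.1296 [0.5471 0.2195 0.16  ]
0.165 [0.6432 0.2373 0.165 ] [0.4523 0.1994 0.165 ] mid [0.5477 0.2184 0.165 ] sep 0.1947 yaw 11.23 bay 0.1259 [0.5473 0.2173 0.165 ]
0.17 [0.6406 0.2345 0.17  ] [0.4554 0.1977 0.17  ] mid [0.548  0.2161 0.17  ] sep 0.1889 yaw 11.23 bay 0.1221 [0.5476 0.2151 0.17  ]
[array([0.5818, 0.1635, 0.2035]), array([0.5197, 0.1505, 0.2035])]
```

```bash
python3 -c "
from h import *
go([.5380,.2687,.186],-1.377)"
```

```text
t 8.35 tcp [0.5405 0.2077 0.1912] F [-0.73 -0.29 -1.15] w 0.0637
slide [-60.2 -10.1   5.1]
twist [0.0121 0.0005 0.0132]
```

>>> servo_tool(
  steps=[
    {"slide":[-2,-3,1],"twist":[0.006,0,0.007]},
    {"slide":[-4,-4,2],"twist":[0.006,0,0.006]},
    {"slide":[-7,-3,2],"twist":[0,0,0]},
    {"slide":[-10,0,0],"twist":[0,0,0]},
    {"slide":[-10,0,0],"twist":[0,0,0]},
    {"slide":[-10,0,0],"twist":[0,0,0]},
    {"slide":[-9,0,0],"twist":[0,0,0]},
    {"slide":[-5,0,0],"twist":[0,0,0]},
    {"slide":[-3,0,0],"twist":[0,0,0]},
    {"slide":[0,0,0],"twist":[0,0,0]},
  ],
)

```text
time: 9.35
eef_pos: [0.5391, 0.2715, 0.187]
tcp_rot: [-0.001, 0.771, -0.637, 0.0]
ft_force: [-0.3, -0.3, -1.6]
gripper_width: 0.0637
```

Run:
```python
from h import *
go([.535,.2844,.186],-1.377)
o=arm.observe();im=arm.get_image("wrist");cv2.imwrite("pics/w3.png",im)
for n in("side","top"):
    im=arm.get_image(n);cv2.imwrite(f"pics/{n}3.png",im)
s=cv2.imread("pics/side3.png")[40:200,160:340];t=cv2.imread("pics/top3.png")[140:320,90:270]
cv2.imwrite("pics/c3.png",np.hstack([cv2.resize(s,(400,400),interpolation=2),cv2.resize(t,(400,400),interpolation=2)]))
```

```text
t 9.35 tcp [0.5391 0.2715 0.187 ] F [-0.28 -0.35 -1.62] w 0.0637
slide [-13.5   1.6   1. ]
twist [-0.0027  0.0011 -0.0051]
```

View pics/c3.png

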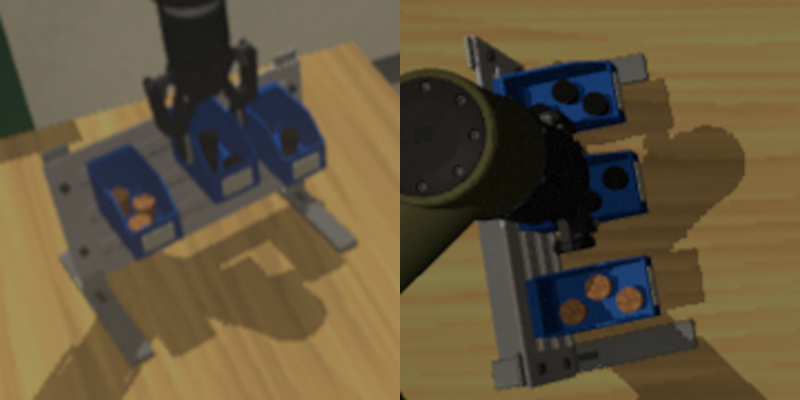

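View pics/w3.png

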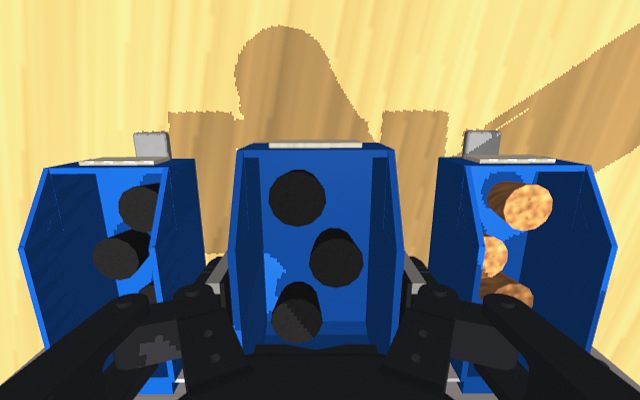

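>>> servo_tool(
  steps=[
    {"slide":[-1.5,0.5,0],"twist":[0,0,0]},
    {"slide":[-1.5,0.5,0],"twist":[0,0,0]},
    {"slide":[-1.5,0.5,0],"twist":[0,0,0]},
    {"slide":[-1.5,0,0],"twist":[0,0,0]},
    {"slide":[-1,0,0],"twist":[0,0,0]},
    {"slide":[-1,0,0],"twist":[0,0,0]},
    {"slide":[-1,0,0],"twist":[0,0,0]},
    {"slide":[-1,0,0],"twist":[0,0,0]},
    {"slide":[0,0,0],"twist":[0,0,0]},
    {"slide":[0,0,0],"twist":[0,0,0]},
  ],
)

```text
time: 10.5
eef_pos: [0.5359, 0.2803, 0.1874]
tcp_rot: [-0.002, 0.77, -0.638, 0.001]
ft_force: [0.3, -0.8, -1.2]
gripper_width: 0.0635
```

```bash
python3 -c "
from h import *
go([.535,.2844,.186],-1.377)"
```

```text
t 10.5 tcp [0.5359 0.2803 0.1874] F [ 0.3  -0.82 -1.21] w 0.0635
slide [-4.2  0.1  1.4]
twist [-0.0031  0.0012 -0.0072]
```

Still free. I'll advance in 1 mm rows, checking after a few.

>>> servo_tool(
  steps=[
    {"slide":[-1,0,0],"twist":[0,0,0]},
    {"slide":[-1,0,0],"twist":[0,0,0]},
    {"slide":[-1,0,0],"twist":[0,0,0]},
    {"slide":[-1,0,0],"twist":[0,0,0]},
    {"slide":[0,0,0],"twist":[0,0,0]},
    {"slide":[0,0,0],"twist":[0,0,0]},
    {"slide":[0,0,0],"twist":[0,0,0]},
    {"slide":[0,0,0],"twist":[0,0,0]},
    {"slide":[0,0,0],"twist":[0,0,0]},
    {"slide":[0,0,0],"twist":[0,0,0]},
  ],
)

```text
time: 11.5
eef_pos: [0.5353, 0.2835, 0.1875]
tcp_rot: [-0.001, 0.77, -0.638, 0.001]
ft_force: [0.2, -1.7, -1.0]
gripper_width: 0.0637
```

>>> servo_tool(
  steps=[
    {"slide":[-1,0,0],"twist":[0,0,0]},
    {"slide":[-1,0,0],"twist":[0,0,0]},
    {"slide":[-1,0,0],"twist":[0,0,0]},
    {"slide":[-1,0,0],"twist":[0,0,0]},
    {"slide":[0,0,0],"twist":[0,0,0]},
    {"slide":[0,0,0],"twist":[0,0,0]},
    {"slide":[0,0,0],"twist":[0,0,0]},
    {"slide":[0,0,0],"twist":[0,0,0]},
    {"slide":[0,0,0],"twist":[0,0,0]},
    {"slide":[0,0,0],"twist":[0,0,0]},
  ],
)

```text
time: 12.5
eef_pos: [0.5352, 0.2834, 0.1879]
tcp_rot: [0.002, 0.769, -0.639, 0.003]
ft_force: [0.6, -2.3, -1.0]
gripper_width: 0.0634
```

>>> servo_tool(
  steps=[
    {"slide":[-0.4,0,2],"twist":[0,0,0]},
    {"slide":[-0.4,0,2],"twist":[0,0,0]},
    {"slide":[-0.4,0,2],"twist":[0,0,0]},
    {"slide":[-0.4,0,2],"twist":[0,0,0]},
    {"slide":[-0.4,0,2],"twist":[0,0,0]},
    {"slide":[-0.4,0,2],"twist":[0,0,0]},
    {"slide":[-0.4,0,1],"twist":[0,0,0]},
    {"slide":[-0.4,0,0],"twist":[0,0,0]},
    {"slide":[-0.4,0,0],"twist":[0,0,0]},
    {"slide":[0,0,0],"twist":[0,0,0]},
  ],
)

```text
time: 13.5
eef_pos: [0.5361, 0.2834, 0.1762]
tcp_rot: [0.003, 0.768, -0.64, 0.006]
ft_force: [0.2, -3.3, -0.6]
gripper_width: 0.0638
```

```bash
python3 -c "
from h import *
go([.535,.2835,.16],-1.377)"
```

```text
t 13.5 tcp [0.5361 0.2834 0.1762] F [ 0.18 -3.35 -0.59] w 0.0638
slide [-0.5  1.1 16.2]
twist [-0.0038 -0.0132 -0.0121]
```

>>> servo_tool(
  steps=[
    {"slide":[-0.2,0.3,1.5],"twist":[0,-0.003,-0.003]},
    {"slide":[-0.2,0.3,1.5],"twist":[0,-0.003,-0.003]},
    {"slide":[-0.2,0,1.5],"twist":[0,-0.003,-0.003]},
    {"slide":[-0.2,0,1.5],"twist":[0,-0.003,0]},
    {"slide":[-0.2,0,1],"twist":[0,0,0]},
    {"slide":[-0.2,0,1],"twist":[0,0,0]},
    {"slide":[-0.2,0,1],"twist":[0,0,0]},
    {"slide":[0,0,0],"twist":[0,0,0]},
    {"slide":[0,0,0],"twist":[0,0,0]},
    {"slide":[0,0,0],"twist":[0,0,0]},
  ],
)

```text
time: 14.5
eef_pos: [0.5358, 0.2837, 0.1665]
tcp_rot: [-0.002, 0.771, -0.637, 0.002]
ft_force: [1.2, -3.7, 1.0]
gripper_width: 0.0639
```

```bash
python3 -c "
from h import *
go([.535,.2835,.16],-1.377)"
```

```text
t 14.5 tcp [0.5358 0.2837 0.1665] F [ 1.15 -3.73  1.  ] w 0.0639
slide [0.  0.8 6.5]
twist [-0.0046 -0.0002 -0.0037]
```

>>> servo_tool(
  steps=[
    {"slide":[0,0.3,1],"twist":[0,0,0]},
    {"slide":[0,0.3,1],"twist":[0,0,0]},
    {"slide":[0,0,1],"twist":[0,0,0]},
    {"slide":[0,0,1],"twist":[0,0,0]},
    {"slide":[0,0,0],"twist":[0,0,0]},
    {"slide":[0,0,0],"twist":[0,0,0]},
    {"slide":[0,0,0],"twist":[0,0,0]},
    {"slide":[0,0,0],"twist":[0,0,0]},
    {"slide":[0,0,0],"twist":[0,0,0]},
    {"slide":[0,0,0],"twist":[0,0,0]},
  ],
)

```text
time: 15.5
eef_pos: [0.5351, 0.2835, 0.162]
tcp_rot: [-0.002, 0.771, -0.637, 0.001]
ft_force: [0.8, -5.4, 0.6]
gripper_width: 0.0635
```

```bash
python3 -c "
from h import *
go([.535,.2835,.16],-1.377)"
```

```text
t 15.5 tcp [0.5351 0.2835 0.162 ] F [ 0.85 -5.42  0.57] w 0.0635
slide [0.  0.1 2. ]
twist [-0.0044 -0.0002 -0.0037]
```

>>> servo_tool(
  steps=[
    {"slide":[0.4,0,0.5],"twist":[0,0,0]},
    {"slide":[0.3,0,1],"twist":[0,0,0]},
    {"slide":[0,0,1],"twist":[0,0,0]},
    {"slide":[0,0,1],"twist":[0,0,0]},
    {"slide":[0,0,1],"twist":[0,0,0]},
    {"slide":[0,0,0],"twist":[0,0,0]},
    {"slide":[0,0,0],"twist":[0,0,0]},
    {"slide":[0,0,0],"twist":[0,0,0]},
    {"slide":[0,0,0],"twist":[0,0,0]},
    {"slide":[0,0,0],"twist":[0,0,0]},
  ],
)

```text
time: 16.5
eef_pos: [0.5349, 0.2835, 0.1566]
tcp_rot: [-0.002, 0.771, -0.637, 0.001]
ft_force: [1.1, -3.6, 0.4]
gripper_width: 0.0636
```

```bash
python3 -c "
from h import *
go([.535,.2835,.15],-1.377)"
```

```text
t 16.5 tcp [0.5349 0.2835 0.1566] F [ 1.09 -3.63  0.41] w 0.0636
slide [ 0.1 -0.1  6.6]
twist [-0.0039  0.0009 -0.0033]
```

>>> servo_tool(
  steps=[
    {"slide":[0.3,0,1],"twist":[0,0,0]},
    {"slide":[0.2,0,1],"twist":[0,0,0]},
    {"slide":[0,0,1],"twist":[0,0,0]},
    {"slide":[0,0,0],"twist":[0,0,0]},
    {"slide":[0,0,0],"twist":[0,0,0]},
    {"slide":[0,0,0],"twist":[0,0,0]},
    {"slide":[0,0,0],"twist":[0,0,0]},
    {"slide":[0,0,0],"twist":[0,0,0]},
    {"slide":[0,0,0],"twist":[0,0,0]},
    {"slide":[0,0,0],"twist":[0,0,0]},
  ],
)

```text
time: 17.5
eef_pos: [0.535, 0.2836, 0.1559]
tcp_rot: [-0.003, 0.771, -0.636, 0.001]
ft_force: [-0.6, -3.3, 2.8]
gripper_width: 0.0636
```

Run:
```python
from h import *
go([.535,.2835,.15],-1.377)
im=arm.get_image("wrist");cv2.imwrite("pics/w4.png",im)
s=arm.get_image("side")
s=cv2.resize(s[50:190,190:340],None,fx=2.5,fy=2.5,interpolation=2)
a=cv2.resize(im,None,fx=.66,fy=.66)
s=cv2.copyMakeBorder(s,0,max(0,264-len(s)),0,0,0);a=cv2.copyMakeBorder(a,0,len(s)-264,0,0,0)
cv2.imwrite("pics/c4.png",np.hstack([a,s]))
```

```text
t 17.5 tcp [0.535  0.2836 0.1559] F [-0.6  -3.27  2.84] w 0.0636
slide [0.1 0.1 5.9]
twist [-0.006   0.0026 -0.0028]
```

View pics/c4.png

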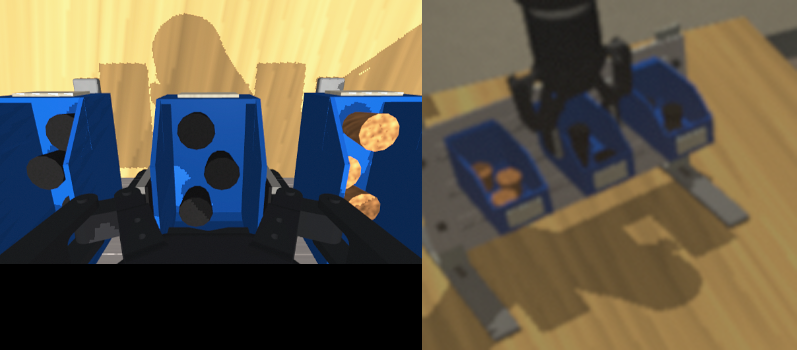

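>>> servo_tool(
  steps=[
    {"slide":[0.7,0,0],"twist":[0,0,0]},
    {"slide":[1,0,0],"twist":[0,0,0]},
    {"slide":[1,0,0],"twist":[0,0,0]},
    {"slide":[1,0,0],"twist":[0,0,0]},
    {"slide":[1,0,0],"twist":[0,0,0]},
    {"slide":[1,0,0],"twist":[0,0,0]},
    {"slide":[0,0,0],"twist":[0,0,0]},
    {"slide":[0,0,0],"twist":[0,0,0]},
    {"slide":[0,0,0],"twist":[0,0,0]},
    {"slide":[0,0,0],"twist":[0,0,0]},
  ],
)

```text
time: 18.6
eef_pos: [0.5361, 0.2811, 0.1556]
tcp_rot: [-0.006, 0.772, -0.636, -0.001]
ft_force: [-0.5, 0.8, 1.4]
gripper_width: 0.0636
```

```bash
python3 -c "
from h import *
go([.535,.2835,.15],-1.377)"
```

```text
t 18.6 tcp [0.5361 0.2811 0.1556] F [-0.49  0.82  1.35] w 0.0636
slide [-2.5  0.7  5.6]
twist [-0.0084  0.0087 -0.0009]
```

>>> servo_tool(
  steps=[
    {"slide":[1,0,0.3],"twist":[0,0,0]},
    {"slide":[1,0,0.3],"twist":[0,0,0]},
    {"slide":[1,0,0.3],"twist":[0,0,0]},
    {"slide":[0,0,0],"twist":[0,0,0]},
    {"slide":[0,0,0],"twist":[0,0,0]},
    {"slide":[0,0,0],"twist":[0,0,0]},
    {"slide":[0,0,0],"twist":[0,0,0]},
    {"slide":[0,0,0],"twist":[0,0,0]},
    {"slide":[0,0,0],"twist":[0,0,0]},
    {"slide":[0,0,0],"twist":[0,0,0]},
  ],
)

```text
time: 19.6
eef_pos: [0.5363, 0.2812, 0.1553]
tcp_rot: [-0.009, 0.772, -0.635, -0.002]
ft_force: [-1.6, 1.4, 1.4]
gripper_width: 0.0635
```

```bash
python3 -c "
from h import *
go([.535,.2835,.15],-1.377)"
```

```text
t 19.6 tcp [0.5363 0.2812 0.1553] F [-1.58  1.45  1.44] w 0.0635
slide [-2.4  0.9  5.4]
twist [-0.0105  0.0143  0.0009]
```

>>> servo_tool(
  steps=[
    {"slide":[-0.8,0,0],"twist":[0,0.005,0]},
    {"slide":[0,0,0],"twist":[0,0,0]},
    {"slide":[0,0,0],"twist":[0,0,0]},
    {"slide":[0,0,0],"twist":[0,0,0]},
    {"slide":[0,0,0],"twist":[0,0,0]},
    {"slide":[0,0,0],"twist":[0,0,0]},
    {"slide":[0,0,0],"twist":[0,0,0]},
    {"slide":[0,0,0],"twist":[0,0,0]},
    {"slide":[0,0,0],"twist":[0,0,0]},
    {"slide":[0,0,0],"twist":[0,0,0]},
  ],
)

```text
time: 20.6
eef_pos: [0.5364, 0.281, 0.1557]
tcp_rot: [-0.006, 0.772, -0.635, 0.001]
ft_force: [-1.7, 0.5, 2.4]
gripper_width: 0.0638
```

>>> servo_tool(
  steps=[
    {"slide":[0,0,0],"twist":[0,0,0]},
    {"slide":[0,0,0],"twist":[0,0,0]},
    {"slide":[0,0,0],"twist":[0,0,0]},
    {"slide":[0,0,0],"twist":[0,0,0]},
    {"slide":[0,0,0],"twist":[0,0,0]},
    {"slide":[0,0,0],"twist":[0,0,0]},
    {"slide":[0,0,0],"twist":[0,0,0]},
    {"slide":[0,0,0],"twist":[0,0,0]},
    {"slide":[0,0,0],"twist":[0,0,0]},
    {"slide":[0,0,0],"twist":[0,0,0]},
  ],
  hand=0.8,
)

```text
time: 21.6
eef_pos: [0.5361, 0.2796, 0.1537]
tcp_rot: [-0.004, 0.772, -0.636, 0.001]
ft_force: [0.4, 0.5, 0.1]
gripper_width: 0.0771
```

Run:
```python
from h import *
go([.535,.2835,.15],-1.377)
im=arm.get_image("wrist");cv2.imwrite("pics/w5.png",im)
```

```text
t 21.6 tcp [0.5361 0.2796 0.1537] F [0.43 0.49 0.11] w 0.0771
slide [-4.1  0.3  3.7]
twist [-0.0074  0.0041 -0.0004]
```

View pics/w5.png

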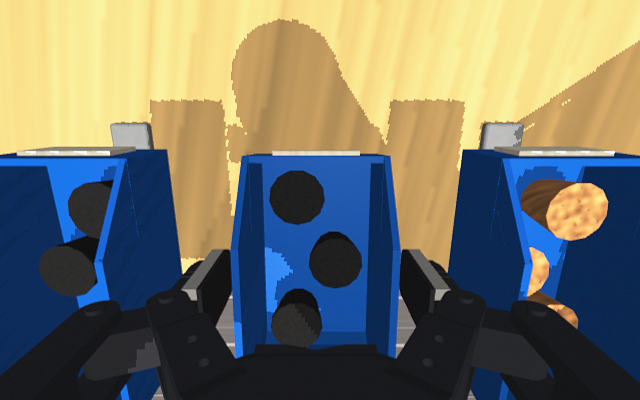

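Released: the bin's front (row 154) lines up with its neighbours (row ~152), all three stoppers are in it, and the pads stand clear at columns 228 and 402. Now I'll withdraw straight up.

>>> servo_tool(
  steps=[
    {"slide":[0,0,-4],"twist":[0,0,0]},
    {"slide":[0,0,-6],"twist":[0,0,0]},
    {"slide":[0,0,-10],"twist":[0,0,0]},
    {"slide":[0,0,-15],"twist":[0,0,0]},
    {"slide":[0,0,-20],"twist":[0,0,0]},
    {"slide":[0,0,-20],"twist":[0,0,0]},
    {"slide":[0,0,-20],"twist":[0,0,0]},
    {"slide":[0,0,-20],"twist":[0,0,0]},
    {"slide":[0,0,-10],"twist":[0,0,0]},
    {"slide":[0,0,0],"twist":[0,0,0]},
  ],
)

```text
time: 22.65
eef_pos: [0.5357, 0.2784, 0.2936]
tcp_rot: [-0.008, 0.772, -0.636, 0.002]
ft_force: [0.8, 1.2, 0.7]
gripper_width: 0.0768
```

>>> servo_tool(
  steps=[
    {"slide":[20,0,0],"twist":[0,0,0]},
    {"slide":[30,0,0],"twist":[0,0,0]},
    {"slide":[30,0,0],"twist":[0,0,0]},
    {"slide":[30,0,0],"twist":[0,0,0]},
    {"slide":[20,0,0],"twist":[0,0,0]},
    {"slide":[0,0,0],"twist":[0,0,0]},
    {"slide":[0,0,0],"twist":[0,0,0]},
    {"slide":[0,0,0],"twist":[0,0,0]},
    {"slide":[0,0,0],"twist":[0,0,0]},
    {"slide":[0,0,0],"twist":[0,0,0]},
  ],
)

```text
time: 23.65
eef_pos: [0.5594, 0.1434, 0.2857]
tcp_rot: [-0.003, 0.773, -0.635, -0.0]
ft_force: [0.3, 0.9, -0.3]
gripper_width: 0.0769
```

Run:
```python
from h import *
go([.535,.2835,.15],-1.377)
s=arm.get_image("side")[40:200,160:340];t=arm.get_image("top")[140:320,90:270]
cv2.imwrite("pics/c5.png",np.hstack([cv2.resize(s,(400,400),interpolation=2),cv2.resize(t,(400,400),interpolation=2)]))
```

```text
t 23.65 tcp [0.5594 0.1434 0.2857] F [ 0.27  0.89 -0.34] w 0.0769
slide [-141.5   -2.6  136.3]
twist [-0.0043  0.0045  0.001 ]
```

View pics/c5.png

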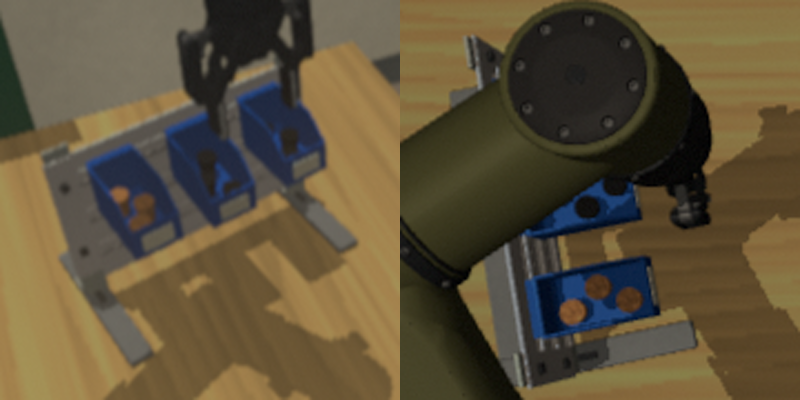

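The bin hangs level with its neighbours, about midway between them, and the arm is clear. Handing in.

```bash
python3 -c "
from bench import arm
print(arm.hand_in())"
```

```text
the job is handed in; nothing more can be done
None
```

The bin of stoppers now hangs on the top louvre, in the middle of the free bay and facing the same way as its neighbours. I handed the job in at about 23.7 s; no verdict was reported.

- **Moves:** I gripped the bin across its width at 30 N, lifted it and turned it about 22° to the stand's direction. I then eased it back until it touched the louvre and lowered it.
- **Louvre carrying it:** Lowering stopped at tool height 0.156 m, where the upward force rose to about 3 N. That puts the bin centre at about 0.162 m.
- **Lip caught:** A gentle pull forward moved the bin only 2.5 mm before it held, so I let go. After release the wrist force fell back to noise level.
- **Forces:** The largest push I read against the louvre was about 5.4 N, well below the 20 N limit. I only read forces at the end of each move, so brief peaks in between were not seen.
- **Last pictures:** The bin is level and in line with both neighbours. All three stoppers showed in the wrist picture after release. The final side and top pictures show the arm clear, but it hides part of the bin from above.
- **Disagreement:** My two-camera estimate of the rim height scattered between 0.188 and 0.204 m, so I relied on touch for the final height and depth.
- **Not re-measured:** I did not measure the flask, bottle and tray again at the end; the arm's path stayed well away from them.

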